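# Unstack the serviced regulator parts into their nests

## Robot

A 6-joint arm with a two-finger parallel gripper is mounted at the origin on the work surface. World frame = base frame: x ahead of the robot, y to its left, z up, the work surface at z = 0. Lengths are in m, angles in rad, forces in N, time in s.
With the tool pointing down it reaches from about 0.375 to 0.9 m from the base axis. Payload 3.1 kg.
Tool frame: the origin (TCP) lies midway between the tips of the shut fingers; the grasp point (between the pads) lies 19 mm behind it (robot.grip_depth is the distance from the TCP to the grasp point, in m); z points along the fingers, y is the direction in which the jaws open and shut (so a half turn about z gives the same grasp; the last joint's range is limited). The gripper opens to 87 mm and grips with 3 to 60 N. Pads are 19 mm wide; open, the fingers measure 117 mm over their backs; the gripper's body (75 mm by 190 mm) begins 51 mm behind the grasp point.
Start: joints at [-1.51, 0.527, 1.433, -0, 1.181, -0.178], TCP at [0.148, -0.607, 0.223] pointing down, gripper open.
Joint ranges: [-3.08, 3.08], [-0.75, 2.2], [0.22, 2.44], [-1.43, 4.57], [0, 2.65], [-2.85, 2.85]. Speed limits (rad/s): [2.79, 2.79, 3.14, 3.14, 3.14, 3.14].

## Interface

Orientations are given as a unit quaternion [x, y, z, w].
In Python, from rig import robot gives the robot as it stands.
- The arm moves only by the tool carry_out, never from a script. Its arguments are lists of equal length, an entry for each row: "dr": the turn, a rotation vector about the world's x, y, z in rad, a list of three; "translation": the shift along the world's x, y, z in cm, a list of three; "grip": the opening, from 0 (shut) to 1 (fully open). A call has 1 to 20 rows; each row is the pose to reach, as a shift and turn from the pose commanded when the call began; what a row does not reach only later rows make up. A row lasts 1/12 s, in which the tool goes at most 41.7 mm and 7.16 degrees, less where a joint would pass 70% of its speed; a pose out of reach is approached as far as the arm can. A call with a gripper value outside its range is refused whole. The fingers move at their own pace and stop on an object; "newtons" is the grip in N (left out, the last holds). Time passes only in rows, so rows that repeat a pose let the fingers close. It gives the time, the measured TCP pose, the force and the opening at its end, in the units of the state.
- robot.get_obs(): the state, without advancing time (a new reading comes with each control period).
- robot.camera(name): name is "side" or "top"; returns a dict with "color" (420x560x3 uint8, blue, green, red), "camera_matrix" (3x3 intrinsics, pixels), "dist_coeffs" ([k1, k2, p1, p2, k3] as OpenCV has them; the pictures are not rectified), "T" (4x4, takes a point from camera to world coordinates). Camera axes: x right, y down, z forward; pixel columns grow to the right and rows downward; lengths in m; the calibration is good to about 2 mm. A picture is of the moment at which its call begins. There is no depth.
- robot.hand_in(): hands the job in, once; it reports no verdict.
The state is a dict: "time": time; "q": joint angles; "joint_velocities": joint speeds; "joint_torque": joint torques, N m; "position": TCP position; "tool_rot": TCP orientation; "ft_force": force on the tool from outside, world axes, zero at the start; "moment": the same for the moment, N m; "grip_width": finger opening in m.
Only numpy, scipy, OpenCV 4.12 (cv2) and the standard library are available. Lean on these libraries where they do the work, as an engineer would, in place of code of your own. Each camera call takes 0.05 s, during which the arm holds its last target. There are 200 camera calls.

## Task

Take the two stacks of serviced parts on the bench apart and set each of the five parts into the grey nest whose cut-out has its shape and size: the oblong block, the brass flange, the hexagonal coupling, the gauge and the knob. Each must sit flat on the floor of its cut-out, the same way up as it was in the stack, and the gauge must never be tipped over on the way.

Things in the scene. Friction and masses are not known exactly. Their poses are not given: they have to be found in the camera images.
- block_mid (a point): Oblong aluminium pump-head block, 90 x 56 x 36 mm high, about 0.45 kg, at the bottom of one of the two stacks. The point is its centre, half-way up (18 mm above its underside); x runs along the 90 mm, y along the 56 mm, z up.
- flange_mid (a point): Round brass flange, a solid disc 64 mm in diameter and 36 mm high, about 0.55 kg, at the bottom of the other stack. The point is its centre, half-way up (18 mm above its underside); z is its axis, up.
- hexnut_mid (a point): Hexagonal steel coupling, 46 mm across the flats (53 mm over the corners), 38 mm high, about 0.3 kg, lying on the block or on the flange (it varies), with the knob on top of it. The point is its centre, half-way up (19 mm above its underside); two of its flats face its own +x and -x, the others follow every 60 degrees; z is its axis, up.
- gauge_mid (a point): Small round steel pressure gauge, 50 mm in diameter and 38 mm high, about 0.2 kg, white dial with a black needle on its top, lying on whichever of block and flange does not carry the coupling. The point is its centre, half-way up (19 mm above its underside); z is its axis and points out of the dial, up.
- knob_mid (a point): Black ribbed regulator knob, a cylinder 28 mm in diameter and 38 mm high, about 0.06 kg, standing on top of the hexagonal coupling. The point is its centre, half-way up (19 mm above its underside); z is its axis, up.
- nest_block: Grey plastic nest, 122 x 88 mm, with the oblong cut-out, 102 mm along x by 68 mm along y, for the block (long side along x). Fixed to the bench; which nest stands at which of the five places on the arc beyond the stacks varies. Nest 12 mm high, cut-out 8 mm deep, so the cut-out's floor is 4 mm above the bench. Origin: centre of the cut-out at bench height; z up.
- nest_flange: Grey plastic nest, 100 x 100 mm, with the large round cut-out, 76 mm in diameter, for the brass flange. Fixed to the bench; which nest stands at which of the five places on the arc beyond the stacks varies. Nest 12 mm high, cut-out 8 mm deep, so the cut-out's floor is 4 mm above the bench. Origin: centre of the cut-out at bench height; z up.
- nest_hexnut: Grey plastic nest, itself hexagonal, 82 mm across flats, with the hexagonal cut-out, 58 mm across flats, for the coupling (which goes in at any turn). Fixed to the bench; which nest stands at which of the five places on the arc beyond the stacks varies. Nest 12 mm high, cut-out 8 mm deep, so the cut-out's floor is 4 mm above the bench. Origin: centre of the cut-out at bench height; z up.
- nest_gauge: Grey plastic nest, 86 x 86 mm, with the medium round cut-out, 62 mm in diameter, for the gauge. Fixed to the bench; which nest stands at which of the five places on the arc beyond the stacks varies. Nest 12 mm high, cut-out 8 mm deep, so the cut-out's floor is 4 mm above the bench. Origin: centre of the cut-out at bench height; z up.
- nest_knob: Grey plastic nest, 64 x 64 mm, with the small round cut-out, 40 mm in diameter, for the knob. Fixed to the bench; which nest stands at which of the five places on the arc beyond the stacks varies. Nest 12 mm high, cut-out 8 mm deep, so the cut-out's floor is 4 mm above the bench. Origin: centre of the cut-out at bench height; z up.

How it is judged:
At the end, for the whole second after the job is handed in: All five parts lie at rest in their own nests: each centre within 10 mm of the nest's centre in plan, each seated on the cut-out's floor to within 3 mm, upright to within 0.1 rad (horizontal distance between block_mid and nest_block below 0.01 m and height (world z) of each of block_mid, flange_mid below 0.025 m and angle between each of block_mid, flange_mid, hexnut_mid, gauge_mid, knob_mid's own z axis and vertical below 0.1 rad and linear speed of each of block, flange, hexnut, gauge, knob below 0.02 m/s and horizontal distance between flange_mid and nest_flange below 0.01 m and horizontal distance between hexnut_mid and nest_hexnut below 0.01 m and height (world z) of each of hexnut_mid, gauge_mid, knob_mid below 0.026 m and horizontal distance between gauge_mid and nest_gauge below 0.01 m and horizontal distance between knob_mid and nest_knob below 0.01 m); the robot touches nothing.
It fails at once if the gauge is tipped over (more than 0.8 rad) (angle between gauge_mid's own z axis and vertical above 0.8 rad).
It also fails if it takes over 128 s, if anything falls off the work surface, if the arm or the gripper's body presses on something with over 40 N, if the wrist force passes 120 N, or if a joint passes its speed limit or range.

## Working session

There is one attempt and no reset: what is moved stays moved. The work goes in short steps, Python scripts to look and compute and a tool call to move; the robot and the scene stay as the last step left them, time stands still between calls to the robot, and variables do not carry over. Pictures are saved under pics/ and viewed, about 12 in all and at most 16, crops included, and the job is handed in when it is done.

Besides the shell and the picture viewer there is one more tool, called after "Emit:" by a JSON object that holds its "api" and its "payload". carry_out: Moves the arm, as the interface text tells. Its arguments: {"type":"object","properties":{"dr":{"type":"array"},"translation":{"type":"array"},"grip":{"type":"array"},"newtons":{"type":"number"}},"required":["dr","translation","grip"]}

```bash
ls; mkdir -p pics
python3 - <<'E'
from rig import robot
import cv2,numpy as np
for n in("top","side"):
    c=robot.camera(n); cv2.imwrite(f"pics/{n}0.png",c["color"])
    print(n,c["camera_matrix"].tolist(),c["dist_coeffs"],np.round(c["T"],4).tolist())
print(robot.get_obs())
E
```

```text
pics
top [[481.6319055797673, 0.0, 282.3475185849447], [0.0, 481.6319055797673, 204.11134886153437], [0.0, 0.0, 1.0]] [-0.10085612  0.          0.          0.          0.        ] [[-0.0067, -0.9819, 0.1891, 0.3547], [-1.0, 0.006, -0.0041, 0.0044], [0.0029, -0.1891, -0.982, 1.3012], [0.0, 0.0, 0.0, 1.0]]
side [[500.72940346612495, 0.0, 271.82870546816343], [0.0, 500.72940346612495, 212.37631841378635], [0.0, 0.0, 1.0]] [-0.07737098  0.          0.          0.          0.        ] [[-0.8828, -0.3011, 0.3606, 0.1153], [-0.4695, 0.5379, -0.7002, 0.9117], [0.0169, -0.7874, -0.6162, 0.8802], [0.0, 0.0, 0.0, 1.0]]
{'time': 0.1, 'q': array([-1.50951583e+00,  5.28395724e-01,  1.43377602e+00, -4.58182927e-05,
        1.18139660e+00, -1.78502189e-01]), 'joint_velocities': array([ 0.00033305, -0.00126897, -0.00275756, -0.00106441,  0.00091723,
       -0.00030184]), 'joint_torque': array([-9.89388936e-04, -4.40987170e+01, -1.77150840e+01,  6.35750801e-02,
        5.34211728e-02, -3.09481106e-05]), 'position': array([ 0.14840547, -0.60644259,  0.22165506]), 'tool_rot': array([ 9.92820110e-01,  1.19612929e-01,  3.67159966e-05, -9.87386869e-04]), 'ft_force': array([ 0.07941979, -0.43824358,  0.4315022 ]), 'moment': array([-0.02902944,  0.00069004,  0.02116023]), 'grip_width': 0.08713616574674503}
```

View pics/top0.png

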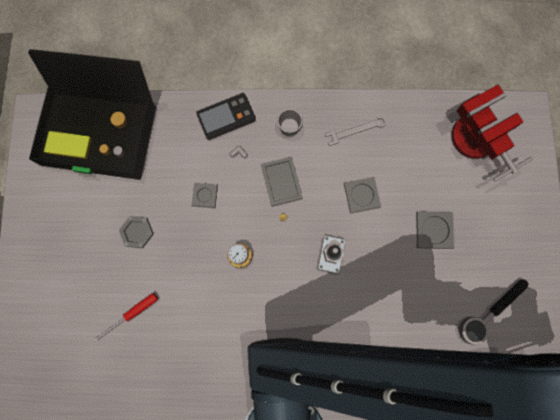

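View pics/side0.png

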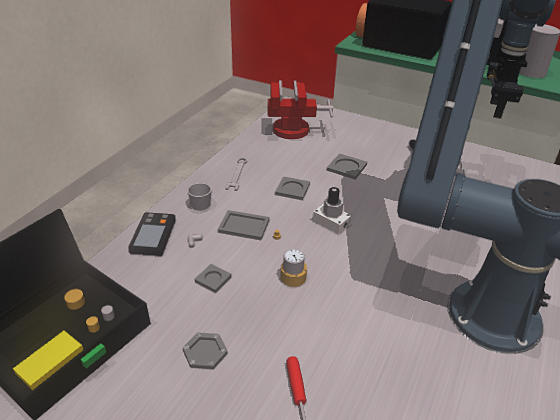

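The top view shows the block, coupling and knob stack at (331,252) and the flange and gauge stack at (239,254). The nests are hex (137,232), knob (204,195), block (282,181), and two round ones at (363,195) and (435,230). The side view agrees. I'll take enlarged crops to measure from.

```bash
cat > h.py <<'E'
import cv2,numpy as np
from rig import robot
def ray(c,uv):
    p=cv2.undistortPoints(np.array([[uv]],float),c["camera_matrix"],c["dist_coeffs"])[0,0]
    return c["T"][:3,3],c["T"][:3,:3]@np.r_[p,1]
def onz(c,uv,z):
    o,d=ray(c,uv); return o+d*(z-o[2])/d[2]
def tri(c1,u1,c2,u2):
    o1,d1=ray(c1,u1);o2,d2=ray(c2,u2)
    s=np.linalg.lstsq(np.c_[d1,-d2],o2-o1,rcond=None)[0]
    a,b=o1+s[0]*d1,o2+s[1]*d2
    return (a+b)/2,np.linalg.norm(a-b)
def proj(c,P):
    R=c["T"][:3,:3].T;t=-R@c["T"][:3,3]
    return cv2.projectPoints(np.array(P,float).reshape(-1,3),cv2.Rodrigues(R)[0],t,c["camera_matrix"],c["dist_coeffs"])[0][:,0]
def crop(im,x0,y0,x1,y1,s,f):
    k=cv2.resize(im[y0:y1,x0:x1],None,fx=s,fy=s,interpolation=cv2.INTER_CUBIC)
    for x in range(-(-x0//20)*20,x1,20):
        cv2.line(k,(int((x-x0+.5)*s),0),(int((x-x0+.5)*s),6),(0,0,255),1);cv2.putText(k,str(x),(int((x-x0)*s),16),0,.35,(0,0,255))
    for y in range(-(-y0//20)*20,y1,20):
        cv2.line(k,(0,int((y-y0+.5)*s)),(6,int((y-y0+.5)*s)),(0,0,255),1);cv2.putText(k,str(y),(8,int((y-y0+.5)*s)),0,.35,(0,0,255))
    cv2.imwrite(f,k)
E
python3 - <<'E'
import cv2
from h import crop
t=cv2.imread("pics/top0.png");s=cv2.imread("pics/side0.png")
crop(t,110,150,310,280,4,"pics/t1.png");crop(t,270,150,470,280,4,"pics/t2.png")
crop(s,180,145,380,295,4,"pics/s1.png")
E
```

```text
(no output)
```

View pics/t1.png

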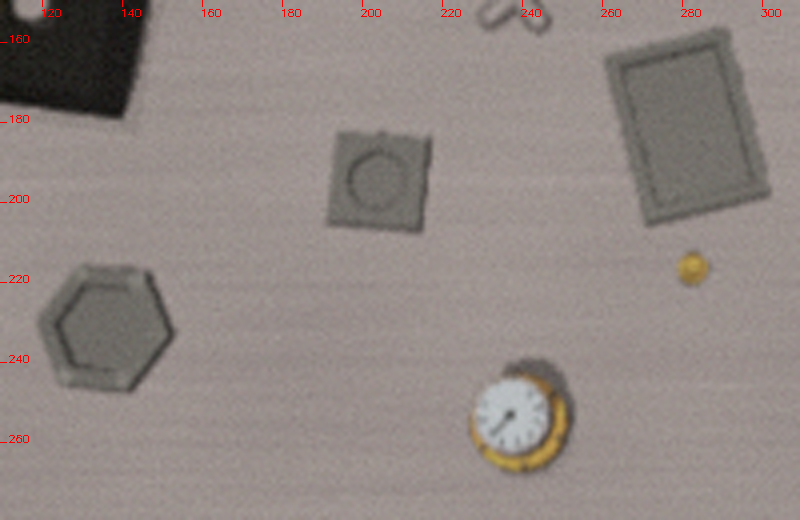

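View pics/t2.png

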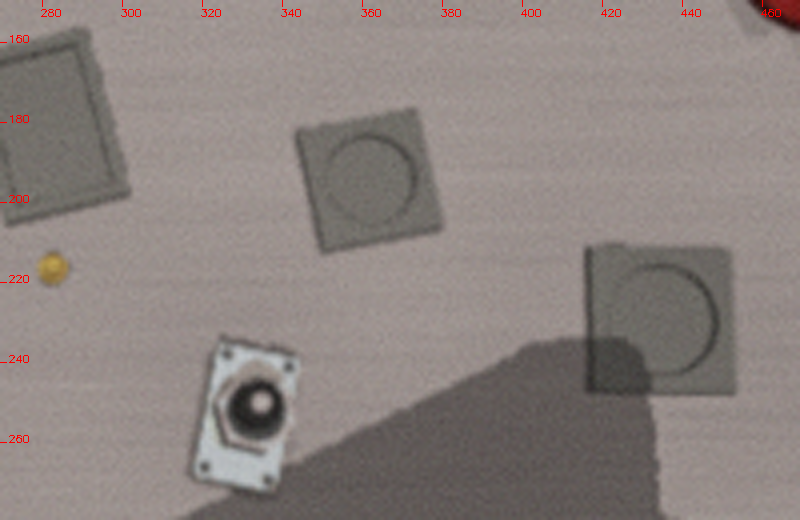

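View pics/s1.png

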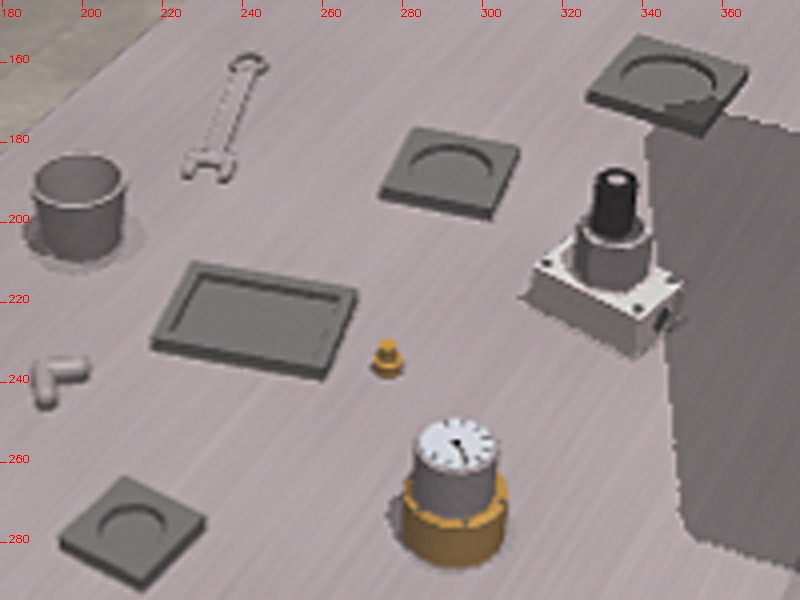

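Crop t1 shows the hex, knob and block nests and the gauge on the flange (dial centre at crop (511,413)). Crop t2 shows the gauge nest (crop centre (370,180)), the flange nest (660,320) and the block stack, with the knob top at (261,402). Crop s1 shows the same things from the side. The coupling is clearly round-ish/hex on the block. Next I'll triangulate.

Run:
```python
from h import *
t=robot.camera("top");s=robot.camera("side")
T1=lambda x,y:(110+(x+.5)/4-.5,150+(y+.5)/4-.5)
T2=lambda x,y:(270+(x+.5)/4-.5,150+(y+.5)/4-.5)
S=lambda x,y:(180+(x+.5)/4-.5,145+(y+.5)/4-.5)
def show(n,a,b,z):
    p,g=tri(t,a,s,b);print(n,"tri",p.round(4),"gap",round(g,4),"top@z",onz(t,a,z)[:2].round(4),"side@z",onz(s,b,z)[:2].round(4))
C={"block":([(606,58),(726,28),(770,194),(646,222)],T1),"knob":([(338,131),(431,137),(421,230),(328,223)],T1),
"gauge":([(296,129),(415,109),(442,228),(322,250)],T2),"flange":([(585,246),(731,247),(736,392),(587,392)],T2)}
B={"block":[(152,340),(196,262),(358,290),(324,370)],"knob":[(61,535),(124,476),(205,522),(141,580)],
"gauge":[(380,190),(414,127),(520,149),(492,212)],"flange":[(587,92),(641,35),(749,70),(704,126)]}
for n,(c,f) in C.items():
    a=np.array([onz(t,f(*p),.012) for p in c])[:,:2]
    b=np.array([onz(s,S(*p),.012) for p in B[n]])[:,:2]
    print(n,"top",a.mean(0).round(4),"side",b.mean(0).round(4))
    for k in(a,b):
        d=np.roll(k,-1,0)-k;print("   sides",np.linalg.norm(d,axis=1).round(4),"yaw",np.degrees(np.arctan2(d[:,1],d[:,0])).round(1))
    show("  ",np.mean([f(*p) for p in c],0),np.mean([S(*p) for p in B[n]],0),.012)
h=np.array([onz(t,T1(*p),.012) for p in [(82,266),(150,270),(175,332),(130,388),(62,382),(38,322)]])
print("hex",h.mean(0).round(4),np.linalg.norm(h[0]-h[3]),onz(s,(205,349),.012))
show("dial",T1(511,413),S(457,444),.074)
show("knob",T2(261,402),S(615,177),.112)
bt=[(222,338),(300,355),(275,484),(193,474)]
k=np.array([onz(t,T2(*p),.036) for p in bt])[:,:2];print("blk top",k.mean(0).round(4))
d=np.roll(k,-1,0)-k;print(np.linalg.norm(d,axis=1).round(4),np.degrees(np.arctan2(d[:,1],d[:,0])).round(1))
k=np.array([onz(s,S(*p),.036) for p in [(531,264),(583,228),(683,280),(640,310)]])[:,:2];print("blk side",k.mean(0).round(4))
d=np.roll(k,-1,0)-k;print(np.linalg.norm(d,axis=1).round(4),np.degrees(np.arctan2(d[:,1],d[:,0])).round(1))
```

```text
block top [0.6683 0.0013] side [0.6673 0.0049]
   sides [0.086  0.1215 0.0869 0.1191] yaw [ -75.8 -166.3  102.6   13.3]
   sides [0.0893 0.1182 0.0881 0.1196] yaw [ -77.4 -166.3  103.5   14.2]
   tri [0.669  0.0013 0.0077] gap 0.0004 top@z [0.6678 0.0013] side@z [0.6666 0.0058]
knob top [0.6308 0.2124] side [0.6298 0.2168]
   sides [0.0646 0.0653 0.0641 0.0647] yaw [-94.2 175.1  85.3  -4.4]
   sides [0.0614 0.0657 0.0595 0.0626] yaw [-94.6 171.6  82.5  -6.9]
   tri [0.632  0.2133 0.007 ] gap 0.0007 top@z [0.6306 0.2124] side@z [0.6294 0.2173]
gauge top [ 0.6292 -0.2194] side [ 0.6277 -0.2158]
   sides [0.0843 0.0852 0.0843 0.0861] yaw [ -80.5 -169.9  100.1   10.1]
   sides [0.0884 0.0854 0.0858 0.0859] yaw [ -79.6 -171.1  100.7   10.6]
   tri [ 0.6297 -0.22    0.008 ] gap 0.0002 top@z [ 0.6289 -0.2193] side@z [ 0.6272 -0.2149]
flange top [ 0.5304 -0.4163] side [ 0.5285 -0.4148]
   sides [0.1025 0.1002 0.1033 0.1003] yaw [-90.8 178.   89.3  -2.5]
   sides [0.1034 0.0977 0.096  0.0991] yaw [-92.8 176.   88.    0.3]
   tri [ 0.5297 -0.4169  0.0098] gap 0.0013 top@z [ 0.5301 -0.416 ] side@z [ 0.528  -0.4136]
hex [0.5303 0.3974 0.012 ] 0.09167535990169846 [0.52762303 0.40288064 0.012     ]
dial tri [0.465  0.1148 0.0725] gap 0.0007 top@z [0.4652 0.1148] side@z [0.464  0.1162]
knob tri [ 0.4678 -0.1293  0.1134] gap 0.0021 top@z [ 0.467  -0.1298] side@z [ 0.4695 -0.131 ]
blk top [ 0.4674 -0.1294]
[0.0528 0.0868 0.054  0.0918] [-102.8  167.5   82.6  -13.2]
blk side [ 0.4658 -0.1293]
[0.0579 0.0861 0.0469 0.0855] [-105.   165.8   73.1   -6.8]
```

Measurements are consistent: top heights came out at 72 and 113 mm against 74 and 112 expected, and the sizes match. The gauge and flange nests are told apart by their 86 and 100 mm sides. First I'll go above the knob.

Emit:
{"api": "carry_out", "payload": {"dr": [[0,0,0],[0,0,0],[0,0,0],[0,0,0],[0,0,0],[0,0,0],[0,0,0],[0,0,0],[0,0,0],[0,0,0],[0,0,0],[0,0,0],[0,0,0],[0,0,0],[0,0,0],[0,0,0],[0,0,0],[0,0,0]], "translation": [[32,47.7,0],[32,47.7,0],[32,47.7,0],[32,47.7,0],[32,47.7,0],[32,47.7,0],[32,47.7,0],[32,47.7,0],[32,47.7,0],[32,47.7,0],[32,47.7,0],[32,47.7,0],[32,47.7,0],[32,47.7,0],[32,47.7,0],[32,47.7,0],[32,47.7,0],[32,47.7,0]], "grip": [1,1,1,1,1,1,1,1,1,1,1,1,1,1,1,1,1,1], "newtons": 20}}

```text
time: 1.7
position: [0.4679, -0.131, 0.2225]
tool_rot: [0.993, 0.119, -0.0, 0.0]
ft_force: [-0.6, -0.3, -0.1]
grip_width: 0.0868
```

Emit:
{"api": "carry_out", "payload": {"dr": [[0,0,0],[0,0,0],[0,0,0],[0,0,0],[0,0,0],[0,0,0],[0,0,0],[0,0,0],[0,0,0],[0,0,0],[0,0,0],[0,0,0],[0,0,0],[0,0,0],[0,0,0],[0,0,0],[0,0,0],[0,0,0]], "translation": [[0,0,-3],[0,0,-6],[0,0,-9],[0,0,-11],[0,0,-12.5],[0,0,-13.5],[0,0,-13.5],[0,0,-13.5],[0,0,-13.5],[0,0,-13.5],[0,0,-13.5],[0,0,-13.5],[0,0,-13.5],[0,0,-13.5],[0,0,-13.5],[0,0,-13.5],[0,0,-13.5],[0,0,-13.5]], "grip": [1,1,1,1,1,1,1,0.6,0.5,0.4,0.35,0.3,0.2,0.1,0,0,0,0], "newtons": 20}}

```text
time: 3.2
position: [0.4683, -0.1298, 0.0876]
tool_rot: [0.993, 0.12, -0.0, -0.0]
ft_force: [-0.5, 1.1, 1.1]
grip_width: 0.0275
```

Emit:
{"api": "carry_out", "payload": {"dr": [[0,0,0],[0,0,0],[0,0,0],[0,0,0],[0,0,0],[0,0,0],[0,0,0],[0,0,0],[0,0,0],[0,0,0],[0,0,0],[0,0,0],[0,0,0],[0,0,0],[0,0,0],[0,0,0],[0,0,0],[0,0,0],[0,0,0]], "translation": [[0,0,2],[0,0,5],[0,0,7],[1.5,3.2,7],[3,6.4,7],[4.5,9.6,7],[6,12.8,7],[7.5,16,7],[9,19.2,7],[10.5,22.4,7],[12,25.6,7],[13.5,28.8,7],[15,32,7],[16.3,34.4,7],[16.3,34.4,7],[16.3,34.4,7],[16.3,34.4,4],[16.3,34.4,1],[16.3,34.4,1]], "grip": [0,0,0,0,0,0,0,0,0,0,0,0,0,0,0,0,0,0,0]}}

```text
time: 4.78
position: [0.6259, 0.2116, 0.0915]
tool_rot: [0.993, 0.119, -0.007, 0.001]
ft_force: [-1.6, -0.8, -1.6]
grip_width: 0.0275
```

Run:
```python
from h import *
t=robot.camera("top");s=robot.camera("side")
a=cv2.resize(t["color"][225:285,300:360],None,fx=6,fy=6,interpolation=cv2.INTER_CUBIC)
b=cv2.resize(s["color"][175:240,300:360],None,fx=6,fy=6,interpolation=cv2.INTER_CUBIC)[:360]
c=cv2.resize(s["color"][220:320,180:300],None,fx=3.6,fy=3.6,interpolation=cv2.INTER_CUBIC)
m=np.zeros((360,790,3),np.uint8);m[:,:360]=a;m[:,360:720]=b
cv2.imwrite("pics/m1.png",m[:,:720]);print(robot.get_obs()["position"])
```

```text
[0.62984491 0.21252379 0.09636644]
```

View pics/m1.png

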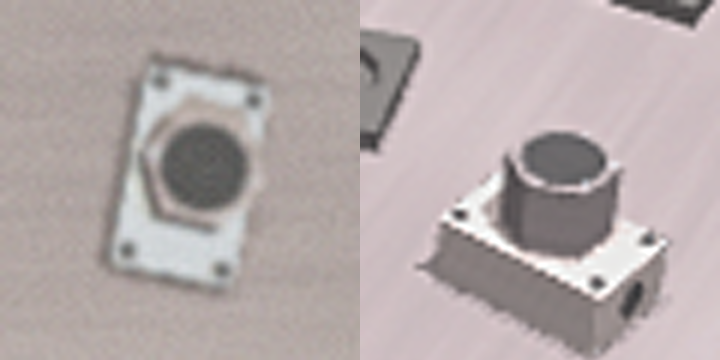

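The picture shows the coupling on the block with flats about square to the present jaw direction, edges near image angles 15° and 75°, so no turn is needed. Now I'll set the knob down.

Emit:
{"api": "carry_out", "payload": {"dr": [[0,0,0],[0,0,0],[0,0,0],[0,0,0],[0,0,0],[0,0,0],[0,0,0],[0,0,0],[0,0,0],[0,0,0],[0,0,0],[0,0,0],[0,0,0],[0,0,0],[0,0,0],[0,0,0],[0,0,0],[0,0,0],[0,0,0]], "translation": [[0,0,0],[0,0,0],[0,0,-2],[0,0,-4],[0,0,-5.5],[0,0,-6.5],[0,0,-7.2],[0,0,-7.6],[0,0,-7.9],[0,0,-7.9],[0,0,-7.9],[0,0,-7.9],[0,0,-7.9],[0,0,-7.9],[0,0,-7.9],[0,0,-7.9],[0,0,-5],[0,0,-1],[0,0,5]], "grip": [0,0,0,0,0,0,0,0,0,0,0.4,0.5,0.5,0.55,0.55,0.6,0.6,0.7,1]}}

```text
time: 6.47
position: [0.6299, 0.2136, 0.1285]
tool_rot: [0.993, 0.12, -0.002, 0.0]
ft_force: [0.8, 0.1, -0.1]
grip_width: 0.0588
```

Run:
```python
from h import *
t=robot.camera("top");s=robot.camera("side")
a=(300+203.5/6-.5,225+165.5/6-.5);b=(300+(563-360.)/6-.5,175+160/6-.5)
print(onz(t,a,.074),onz(s,b,.074),tri(t,a,s,b))
```

```text
[ 0.4655877  -0.13020852  0.074     ] [ 0.46505715 -0.12908984  0.074     ] (array([ 0.46558202, -0.13034362,  0.07301303]), np.float64(0.0001967606556152158))
```

Emit:
{"api": "carry_out", "payload": {"dr": [[0,0,0],[0,0,0],[0,0,0],[0,0,0],[0,0,0],[0,0,0],[0,0,0],[0,0,0],[0,0,0],[0,0,0],[0,0,0],[0,0,0],[0,0,0],[0,0,0],[0,0,0],[0,0,0]], "translation": [[-1,-2,0],[-16.3,-34.4,0],[-16.3,-34.4,0],[-16.3,-34.4,0],[-16.3,-34.4,0],[-16.3,-34.4,0],[-16.3,-34.4,0],[-16.3,-34.4,0],[-16.3,-34.4,0],[-16.3,-34.4,0],[-16.3,-34.4,0],[-16.3,-34.4,0],[-16.3,-34.4,0],[-16.3,-34.4,0],[-16.3,-34.4,0],[-16.3,-34.4,0]], "grip": [1,1,1,1,1,1,1,1,1,1,1,1,1,1,1,1]}}

```text
time: 7.9
position: [0.4688, -0.129, 0.1292]
tool_rot: [0.993, 0.121, 0.0, -0.0]
ft_force: [0.3, -0.2, -0.0]
grip_width: 0.0869
```

Emit:
{"api": "carry_out", "payload": {"dr": [[0,0,0],[0,0,0],[0,0,0],[0,0,0],[0,0,0],[0,0,0],[0,0,0],[0,0,0],[0,0,0],[0,0,0],[0,0,0],[0,0,0],[0,0,0],[0,0,0],[0,0,0],[0,0,0]], "translation": [[-0.3,-0.1,0],[-0.3,-0.1,-2],[-0.3,-0.1,-4],[-0.3,-0.1,-6],[-0.3,-0.1,-7],[-0.3,-0.1,-7.9],[-0.3,-0.1,-7.9],[-0.3,-0.1,-7.9],[-0.3,-0.1,-7.9],[-0.3,-0.1,-7.9],[-0.3,-0.1,-7.9],[-0.3,-0.1,-7.9],[-0.3,-0.1,-7.9],[-0.3,-0.1,-7.9],[-0.3,-0.1,-7.9],[-0.3,-0.1,-7.9]], "grip": [1,1,1,1,1,1,1,0.8,0.7,0.6,0.5,0.4,0.3,0.3,0.3,0.3], "newtons": 30}}

```text
time: 9.23
position: [0.4651, -0.1305, 0.0505]
tool_rot: [0.993, 0.119, -0.0, -0.001]
ft_force: [0.2, 2.1, 5.3]
grip_width: 0.0453
```

Emit:
{"api": "carry_out", "payload": {"dr": [[0,0,0],[0,0,0],[0,0,0],[0,0,0],[0,0,0],[0,0,0],[0,0,0],[0,0,0],[0,0,0],[0,0,0],[0,0,0],[0,0,0],[0,0,0],[0,0,0],[0,0,0],[0,0,0],[0,0,0],[0,0,0],[0,0,0],[0,0,0]], "translation": [[0,0,2],[0,0,5],[0,0,8],[0,0,9],[0.4,3.5,9],[0.9,7.5,9],[1.4,11.5,9],[1.9,15.5,9],[2.4,19.5,9],[2.9,23.5,9],[3.4,27.5,9],[3.9,31.5,9],[4.4,35.5,9],[4.9,39.5,9],[5.4,43.5,9],[5.9,47.5,9],[6.2,51,9],[6.4,53,9],[6.4,53,9],[6.4,53,9]], "grip": [0.3,0.3,0.3,0.3,0.3,0.3,0.3,0.3,0.3,0.3,0.3,0.3,0.3,0.3,0.3,0.3,0.3,0.3,0.3,0.3]}}

```text
time: 10.9
position: [0.5285, 0.3994, 0.1387]
tool_rot: [0.993, 0.121, -0.001, 0.001]
ft_force: [-0.3, -1.2, -3.8]
grip_width: 0.0457
```

Run:
```python
from h import *
t=robot.camera("top");s=robot.camera("side")
crop(s["color"],150,240,310,380,4,"pics/s2.png");print(robot.get_obs()["position"],robot.get_obs()["grip_width"])
```

```text
[0.52856983 0.39748342 0.13899954] 0.04536894129035486
```

View pics/s2.png

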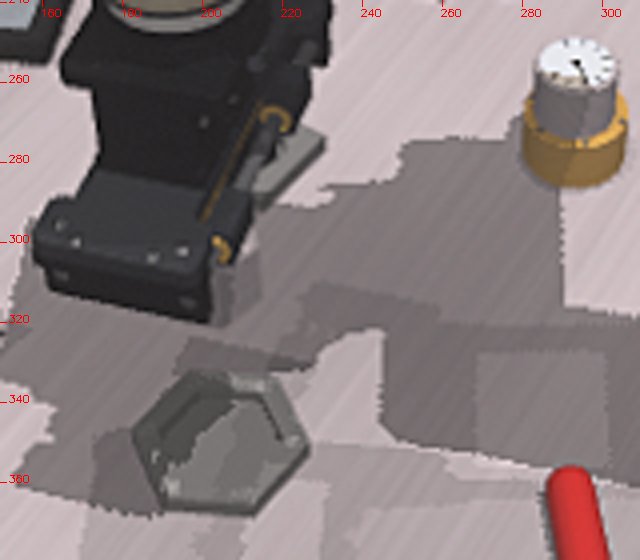

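The side crop shows the coupling held upright over the hex nest. The nest rim centre is near pixel (205,349), which agrees with the measured (0.528,0.400). Lowering it now.

Emit:
{"api": "carry_out", "payload": {"dr": [[0,0,0],[0,0,0],[0,0,0],[0,0,0],[0,0,0],[0,0,0],[0,0,0],[0,0,0],[0,0,0],[0,0,0],[0,0,0],[0,0,0],[0,0,0],[0,0,0],[0,0,0],[0,0,0],[0,0,0],[0,0,0],[0,0,0],[0,0,0]], "translation": [[0,0.2,0],[0,0.2,-3],[0,0.2,-6],[0,0.2,-8.5],[0,0.2,-10],[0,0.2,-11],[0,0.2,-11.5],[0,0.2,-11.8],[0,0.2,-12],[0,0.2,-12],[0,0.2,-12],[0,0.2,-12],[0,0.2,-12],[0,0.2,-12],[0,0.2,-12],[0,0.2,-12],[0,0.2,-9.5],[0,0.2,-6],[0,0.2,-3],[0,0.2,0]], "grip": [0.3,0.3,0.3,0.3,0.3,0.3,0.3,0.3,0.3,0.3,0.6,0.7,0.7,0.75,0.75,0.8,0.8,0.8,1,1]}}

```text
time: 12.67
position: [0.5294, 0.4009, 0.1415]
tool_rot: [0.993, 0.12, -0.0, 0.0]
ft_force: [1.2, -0.4, 0.3]
grip_width: 0.0765
```

Emit:
{"api": "carry_out", "payload": {"dr": [[0,0,0],[0,0,0],[0,0,0],[0,0,0],[0,0,0],[0,0,0],[0,0,0],[0,0,0],[0,0,0],[0,0,0],[0,0,0],[0,0,0],[0,0,0],[0,0,0],[0,0,0],[0,0,0],[0,0,0]], "translation": [[-0.8,-3.6,0],[-1.6,-7.2,0],[-2.4,-10.8,0],[-3.2,-14.4,0],[-4,-18,0],[-4.8,-21.6,0],[-5.6,-25.2,0],[-6.4,-28.6,0],[-6.4,-28.6,0],[-6.4,-28.6,0],[-6.4,-28.6,-2],[-6.4,-28.6,-4],[-6.4,-28.6,-6],[-6.4,-28.6,-8],[-6.4,-28.6,-9.1],[-6.4,-28.6,-9.1],[-6.4,-28.6,-9.1]], "grip": [1,1,1,1,1,1,1,1,1,1,1,1,1,1,1,1,1], "newtons": 25}}

```text
time: 14.08
position: [0.4657, 0.116, 0.0488]
tool_rot: [0.993, 0.12, -0.0, -0.0]
ft_force: [-0.0, 0.2, -0.4]
grip_width: 0.087
```

Emit:
{"api": "carry_out", "payload": {"dr": [[0,0,0],[0,0,0],[0,0,0],[0,0,0],[0,0,0],[0,0,0],[0,0,0],[0,0,0],[0,0,0],[0,0,0]], "translation": [[0,0,0],[0,0,0],[0,0,0],[0,0,0],[0,0,0],[0,0,0],[0,0,0],[0,0,0],[0,0,0],[0,0,0]], "grip": [0.8,0.75,0.7,0.65,0.6,0.5,0.4,0.4,0.4,0.4]}}

```text
time: 14.92
position: [0.4655, 0.1151, 0.0495]
tool_rot: [0.993, 0.119, 0.0, -0.0]
ft_force: [-1.7, 1.5, 5.7]
grip_width: 0.0496
```

Emit:
{"api": "carry_out", "payload": {"dr": [[0,0,0],[0,0,0],[0,0,0],[0,0,0],[0,0,0],[0,0,0],[0,0,0],[0,0,0],[0,0,0],[0,0,0],[0,0,0],[0,0,0],[0,0,0],[0,0,0],[0,0,0],[0,0,0],[0,0,0],[0,0,0],[0,0,0],[0,0,0]], "translation": [[0,0,2],[0,0,5],[0,0,7],[0,0,8],[1.3,-2.7,8],[2.8,-5.7,8],[4.3,-8.7,8],[5.8,-11.7,8],[7.3,-14.7,8],[8.8,-17.7,8],[10.3,-20.7,8],[11.8,-23.7,8],[13.3,-26.7,8],[14.6,-29.7,8],[15.7,-32,8],[16.3,-33.3,8],[16.3,-33.3,8],[16.3,-33.3,8],[16.3,-33.3,8],[16.3,-33.3,8]], "grip": [0.4,0.4,0.4,0.4,0.4,0.4,0.4,0.4,0.4,0.4,0.4,0.4,0.4,0.4,0.4,0.4,0.4,0.4,0.4,0.4]}}

```text
time: 16.58
position: [0.6273, -0.2163, 0.1286]
tool_rot: [0.993, 0.12, -0.001, -0.001]
ft_force: [0.8, -0.1, -1.1]
grip_width: 0.0495
```

Emit:
{"api": "carry_out", "payload": {"dr": [[0,0,0],[0,0,0],[0,0,0],[0,0,0],[0,0,0],[0,0,0],[0,0,0],[0,0,0],[0,0,0],[0,0,0],[0,0,0],[0,0,0],[0,0,0],[0,0,0],[0,0,0],[0,0,0],[0,0,0],[0,0,0],[0,0,0],[0,0,0]], "translation": [[0,0,0],[0,0,-3],[0,0,-6],[0,0,-8],[0,0,-9.5],[0,0,-10.3],[0,0,-10.8],[0,0,-11.1],[0,0,-11.1],[0,0,-11.1],[0,0,-11.1],[0,0,-11.1],[0,0,-11.1],[0,0,-11.1],[0,0,-11.1],[0,0,-11.1],[0,0,-9.5],[0,0,-6],[0,0,-3],[0,0,0]], "grip": [0.4,0.4,0.4,0.4,0.4,0.4,0.4,0.4,0.4,0.4,0.6,0.7,0.7,0.75,0.8,0.8,0.8,0.9,1,1]}}

```text
time: 18.25
position: [0.6282, -0.218, 0.1302]
tool_rot: [0.993, 0.12, -0.0, -0.0]
ft_force: [0.7, -0.1, 0.4]
grip_width: 0.0814
```

Emit:
{"api": "carry_out", "payload": {"dr": [[0,0,0],[0,0,0],[0,0,0],[0,0,0],[0,0,0],[0,0,0],[0,0,0],[0,0,0],[0,0,0],[0,0,0],[0,0,0],[0,0,0],[0,0,0],[0,0,0]], "translation": [[-1.3,2.7,0],[-2.8,5.7,0],[-4.3,8.7,0],[-5.8,11.7,0],[-7.3,14.7,0],[-8.8,17.7,0],[-10.3,20.7,0],[-11.8,23.7,0],[-13.3,26.7,0],[-14.6,29.7,0],[-15.7,32,0],[-16.3,33.3,0],[-16.3,33.3,0],[-16.3,33.3,0]], "grip": [1,1,1,1,1,1,1,1,1,1,1,1,1,1]}}

```text
time: 19.42
position: [0.4655, 0.1154, 0.1295]
tool_rot: [0.993, 0.121, 0.0, 0.0]
ft_force: [0.3, 0.2, -0.3]
grip_width: 0.0869
```

Run:
```python
from h import *
t=robot.camera("top");s=robot.camera("side")
a=cv2.resize(t["color"][160:290,115:395],None,fx=2.8,fy=2.8,interpolation=cv2.INTER_CUBIC)[:364]
cv2.imwrite("pics/t3.png",a)
print(robot.get_obs()["position"],robot.get_obs()["grip_width"])
```

```text
[0.46644347 0.11435846 0.12942173] 0.08705984483818714
```

View pics/t3.png

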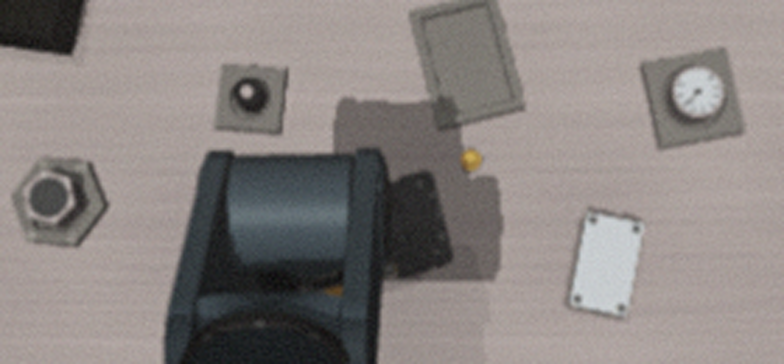

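The picture shows the knob, coupling and gauge all in their nests, with top offsets outward as parallax would give. The bare block is at crop (606,263). Next, the flange.

Emit:
{"api": "carry_out", "payload": {"dr": [[0,0,0],[0,0,0],[0,0,0],[0,0,0],[0,0,0],[0,0,0],[0,0,0],[0,0,0],[0,0,0],[0,0,0],[0,0,0],[0,0,0],[0,0,0],[0,0,0],[0,0,0],[0,0,0]], "translation": [[0,0,-2.5],[0,0,-5],[0,0,-7],[0,0,-9],[0,0,-10.5],[0,0,-11.5],[0,0,-11.5],[0,0,-11.5],[0,0,-11.5],[0,0,-11.5],[0,0,-11.5],[0,0,-11.5],[0,0,-11.5],[0,0,-11.5],[0,0,-11.5],[0,0,-11.5]], "grip": [1,1,1,1,1,1,1,0.9,0.8,0.75,0.7,0.6,0.5,0.5,0.5,0.5], "newtons": 45}}

```text
time: 20.85
position: [0.4659, 0.1151, 0.015]
tool_rot: [0.993, 0.12, 0.001, -0.0]
ft_force: [-0.9, 1.0, 7.0]
grip_width: 0.0632
```

Emit:
{"api": "carry_out", "payload": {"dr": [[0,0,0],[0,0,0],[0,0,0],[0,0,0],[0,0,0],[0,0,0],[0,0,0],[0,0,0],[0,0,0],[0,0,0],[0,0,0],[0,0,0],[0,0,0],[0,0,0],[0,0,0],[0,0,0],[0,0,0],[0,0,0],[0,0,0],[0,0,0]], "translation": [[0,0,2],[0,0,5],[0,0,8],[0,0,9],[0.4,-3.5,9],[0.9,-7.5,9],[1.4,-11.5,9],[1.9,-15.5,9],[2.4,-19.5,9],[2.9,-23.5,9],[3.4,-27.5,9],[3.9,-31.5,9],[4.4,-35.5,9],[4.9,-39.5,9],[5.4,-43.5,9],[5.9,-47.5,9],[6.2,-51,9],[6.4,-53.1,9],[6.4,-53.1,9],[6.4,-53.1,9]], "grip": [0.5,0.5,0.5,0.5,0.5,0.5,0.5,0.5,0.5,0.5,0.5,0.5,0.5,0.5,0.5,0.5,0.5,0.5,0.5,0.5]}}

```text
time: 22.52
position: [0.5279, -0.4164, 0.102]
tool_rot: [0.993, 0.119, -0.001, -0.002]
ft_force: [-0.0, 1.2, -5.9]
grip_width: 0.0628
```

Emit:
{"api": "carry_out", "payload": {"dr": [[0,0,0],[0,0,0],[0,0,0],[0,0,0]], "translation": [[0,0,0],[0,0,0],[0,0,0],[0,0,-1]], "grip": [0.5,0.5,0.5,0.5]}}

```text
time: 22.85
position: [0.5308, -0.416, 0.096]
tool_rot: [0.993, 0.12, 0.001, 0.002]
ft_force: [0.4, -1.7, -5.5]
grip_width: 0.0632
```

Emit:
{"api": "carry_out", "payload": {"dr": [[0,0,0],[0,0,0],[0,0,0],[0,0,0],[0,0,0],[0,0,0],[0,0,0],[0,0,0],[0,0,0],[0,0,0],[0,0,0],[0,0,0],[0,0,0],[0,0,0],[0,0,0],[0,0,0],[0,0,0],[0,0,0],[0,0,0],[0,0,0]], "translation": [[0,0,0],[0,0,-2],[0,0,-4],[0,0,-5.5],[0,0,-6.5],[0,0,-7.1],[0,0,-7.5],[0,0,-7.5],[0,0,-7.5],[0,0,-7.5],[0,0,-7.5],[0,0,-7.5],[0,0,-7.5],[0,0,-7.5],[0,0,-7.5],[0,0,-7.5],[0,0,-6],[0,0,-4],[0,0,-1],[0,0,2]], "grip": [0.5,0.5,0.5,0.5,0.5,0.5,0.5,0.5,0.5,0.8,0.85,0.9,0.9,1,1,1,1,1,1,1]}}

```text
time: 24.52
position: [0.529, -0.4156, 0.1153]
tool_rot: [0.993, 0.12, -0.001, -0.001]
ft_force: [-0.2, -1.0, -0.7]
grip_width: 0.0871
```

Run:
```python
from h import *
t=robot.camera("top")
g=cv2.cvtColor(t["color"],cv2.COLOR_BGR2GRAY)
m=np.zeros_like(g);m[230:280,305:360]=(g[230:280,305:360]>190)
cs,_=cv2.findContours(m,cv2.RETR_EXTERNAL,cv2.CHAIN_APPROX_NONE)
c=max(cs,key=cv2.contourArea);P=np.array([onz(t,tuple(map(float,p[0])),.036)[:2] for p in c])
print(len(c),cv2.minAreaRect(P.astype(np.float32)))
k=np.array([onz(t,(115+x/2.8-.4,160+y/2.8-.4),.036) for x,y in [(590,208),(643,220),(625,316),(568,304)]])[:,:2]
d=np.roll(k,-1,0)-k;print(k.mean(0),np.linalg.norm(d,axis=1),np.degrees(np.arctan2(d[:,1],d[:,0])))
```

```text
Traceback (most recent call last):
ValueError: max() iterable argument is empty
```

Emit:
{"api": "carry_out", "payload": {"dr": [[0,0,-0.1],[0,0,-0.2],[0,0,-0.3],[0,0,-0.4],[0,0,-0.46],[0,0,-0.46],[0,0,-0.46],[0,0,-0.46],[0,0,-0.46],[0,0,-0.46],[0,0,-0.46],[0,0,-0.46]], "translation": [[-0.7,3.2,0],[-1.5,6.8,0],[-2.3,10.4,0],[-3.1,14,0],[-3.9,17.6,0],[-4.7,21.2,0],[-5.5,24.8,0],[-6.2,28.6,0],[-6.2,28.6,0],[-6.2,28.6,0],[-6.2,28.6,0],[-6.2,28.6,0]], "grip": [1,1,1,1,1,1,1,1,1,1,1,1]}}

```text
time: 25.57
position: [0.4689, -0.1317, 0.1149]
tool_rot: [0.994, -0.11, 0.001, 0.001]
ft_force: [0.4, 0.1, 0.1]
grip_width: 0.0868
```

Run:
```python
from h import *
t=robot.camera("top")
k=np.array([onz(t,(115+x/2.8-.4,160+y/2.8-.4),.036) for x,y in [(590,208),(643,220),(625,316),(568,304)]])[:,:2]
d=np.roll(k,-1,0)-k;print(k.mean(0),np.linalg.norm(d,axis=1),np.degrees(np.arctan2(d[:,1],d[:,0])))
print(robot.get_obs()["position"])
```

```text
[ 0.46646159 -0.12856167] [0.05131588 0.09208386 0.05434404 0.09295422] [-103.30151966  167.83135284   77.62695373  -14.04146915]
[ 0.46869233 -0.13179652  0.11464991]
```

Emit:
{"api": "carry_out", "payload": {"dr": [[0,0,0],[0,0,0],[0,0,0],[0,0,0],[0,0,0],[0,0,0],[0,0,0],[0,0,0],[0,0,0],[0,0,0],[0,0,0],[0,0,0],[0,0,0],[0,0,0],[0,0,0],[0,0,0],[0,0,0]], "translation": [[-0.2,0.2,0],[-0.2,0.2,-2],[-0.2,0.2,-4],[-0.2,0.2,-6],[-0.2,0.2,-8],[-0.2,0.2,-9],[-0.2,0.2,-10],[-0.2,0.2,-10],[-0.2,0.2,-10],[-0.2,0.2,-10],[-0.2,0.2,-10],[-0.2,0.2,-10],[-0.2,0.2,-10],[-0.2,0.2,-10],[-0.2,0.2,-10],[-0.2,0.2,-10],[-0.2,0.2,-10]], "grip": [1,1,1,1,1,1,1,1,0.9,0.8,0.7,0.6,0.5,0.4,0.4,0.4,0.4]}}

```text
time: 27.03
position: [0.4658, -0.1279, 0.0148]
tool_rot: [0.994, -0.11, 0.0, -0.0]
ft_force: [0.7, 2.2, 5.8]
grip_width: 0.0557
```

Emit:
{"api": "carry_out", "payload": {"dr": [[0,0,0],[0,0,0],[0,0,0],[0,0,0.05],[0,0,0.1],[0,0,0.15],[0,0,0.2],[0,0,0.25],[0,0,0.3],[0,0,0.35],[0,0,0.4],[0,0,0.44],[0,0,0.46],[0,0,0.46],[0,0,0.46],[0,0,0.46]], "translation": [[0,0,2],[0,0,5],[0,0,7],[2,1.3,7],[4,2.6,7],[6,3.9,7],[8.5,5.6,7],[11,7.2,7],[13.5,8.8,7],[16,10.5,7],[18.5,12.1,7],[20.2,13.1,7],[20.2,13.1,7],[20.2,13.1,7],[20.2,13.1,7],[20.2,13.1,7]], "grip": [0.4,0.4,0.4,0.4,0.4,0.4,0.4,0.4,0.4,0.4,0.4,0.4,0.4,0.4,0.4,0.4]}}

```text
time: 28.37
position: [0.6653, 0.0025, 0.083]
tool_rot: [0.993, 0.119, -0.002, -0.0]
ft_force: [-0.1, -0.0, -5.1]
grip_width: 0.0554
```

Run:
```python
from h import *
s=robot.camera("side");o=robot.get_obs();print(o["position"],o["tool_rot"],o["grip_width"])
crop(s["color"],190,140,370,280,4,"pics/s3.png")
```

```text
[0.66567028 0.00233436 0.08334302] [ 9.92897468e-01  1.18963090e-01 -1.51793309e-03 -3.11826521e-04] 0.055674366812952694
```

View pics/s3.png

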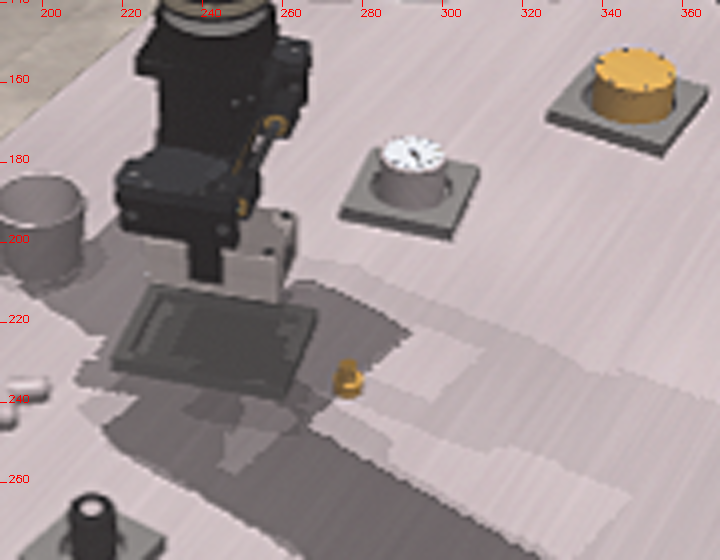

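The picture shows the block held level and aligned over the oblong nest, with the flange and gauge sitting in theirs. Lowering the block.

Emit:
{"api": "carry_out", "payload": {"dr": [[0,0,0],[0,0,0],[0,0,0],[0,0,0],[0,0,0],[0,0,0],[0,0,0],[0,0,0],[0,0,0],[0,0,0],[0,0,0],[0,0,0],[0,0,0],[0,0,0],[0,0,0],[0,0,0],[0,0,0],[0,0,0],[0,0,0],[0,0,0]], "translation": [[0.2,0.1,0],[0.2,0.1,0],[0.2,0.1,-2],[0.2,0.1,-4],[0.2,0.1,-5],[0.2,0.1,-5.8],[0.2,0.1,-6.4],[0.2,0.1,-6.4],[0.2,0.1,-6.4],[0.2,0.1,-6.4],[0.2,0.1,-6.4],[0.2,0.1,-6.4],[0.2,0.1,-6.4],[0.2,0.1,-6.4],[0.2,0.1,-6.4],[0.2,0.1,-6.4],[0.2,0.1,-4],[0.2,0.1,-1],[0.2,0.1,2],[0.2,0.1,6]], "grip": [0.4,0.4,0.4,0.4,0.4,0.4,0.4,0.4,0.4,0.7,0.75,0.8,0.9,0.9,0.9,0.9,0.9,0.9,0.9,0.9]}}

```text
time: 30.08
position: [0.6676, 0.0041, 0.1431]
tool_rot: [0.993, 0.12, -0.003, -0.001]
ft_force: [-0.4, -0.5, 0.2]
grip_width: 0.0787
```

Emit:
{"api": "carry_out", "payload": {"dr": [[0,0,0],[0,0,0],[0,0,0],[0,0,0],[0,0,0],[0,0,0],[0,0,0],[0,0,0],[0,0,0],[0,0,0]], "translation": [[-3,0,2],[-6,0,4],[-9,0,6],[-12,0,7],[-15,0,8],[-18,0,8],[-21,0,8],[-21,0,8],[-21,0,8],[-21,0,8]], "grip": [0.9,0.9,0.9,0.9,0.9,0.9,0.9,0.9,0.9,0.9]}}

```text
time: 30.92
position: [0.4606, 0.0037, 0.2248]
tool_rot: [0.993, 0.12, 0.001, 0.0]
ft_force: [0.8, -1.1, -0.1]
grip_width: 0.0783
```

Run:
```python
from h import *
o=robot.get_obs();print(o["position"],o["time"])
N={"block":(.668,.003),"knob":(.631,.214),"gauge":(.6285,-.218),"flange":(.5297,-.4155),"hex":(.529,.400)}
R={"knob":(.014,.042),"gauge":(.025,.042),"flange":(.032,.040),"hex":(.0265,.042)}
a=np.linspace(0,2*np.pi,60)
for n in("top","side"):
    c=robot.camera(n);im=c["color"];tiles=[]
    for k,(x,y) in N.items():
        if k=="block":
            q=np.radians(13.6);l=np.array([(45,28),(-45,28),(-45,-28),(45,-28)])/1e3;P=[(x+u*np.cos(q)-v*np.sin(q),y+u*np.sin(q)+v*np.cos(q),.04) for u,v in l]
        else:
            r,z=R[k];P=[(x+r*np.cos(i),y+r*np.sin(i),z) for i in a]
        ctr=proj(c,[(x,y,.03)])[0].astype(int);x0,y0=ctr-32
        t=cv2.resize(im[y0:y0+64,x0:x0+64],(260,260),interpolation=cv2.INTER_CUBIC);f=260/64
        p=((proj(c,P)-[x0,y0]+.5)*f).astype(np.int32)
        cv2.polylines(t,[p],True,(0,0,255),1);tiles.append(t)
    tiles.append(np.zeros_like(t))
    cv2.imwrite(f"pics/f_{n}.png",np.vstack([np.hstack(tiles[:3]),np.hstack(tiles[3:])]))
```

```text
[0.46058581 0.0036631  0.22475807] 30.9167
```

View pics/f_top.png

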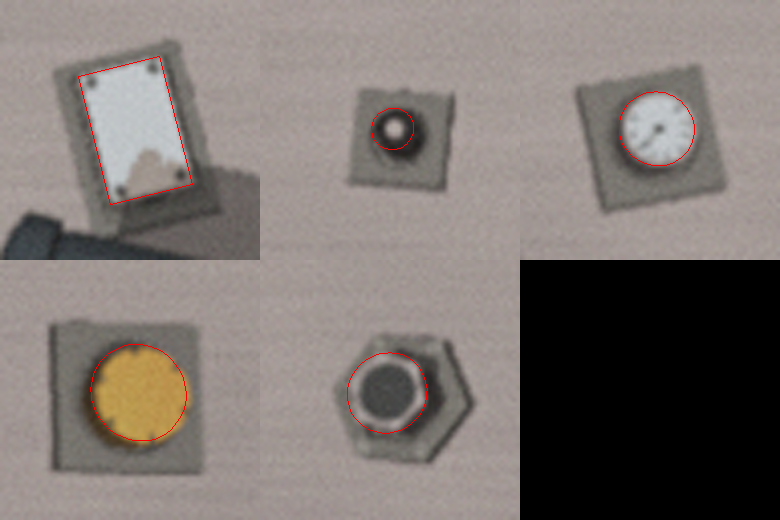

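View pics/f_side.png

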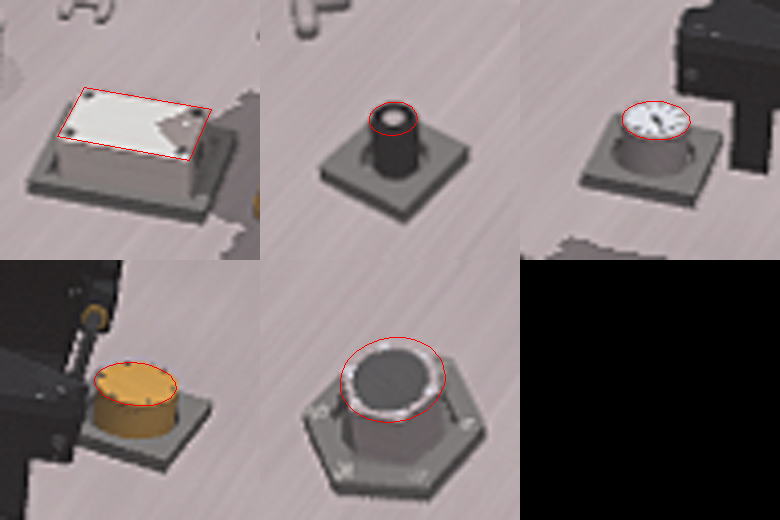

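Both overlays show every part's top lying on the outline predicted for a seated, centred part, to about 1 pixel (2–3 mm), and upright. The gripper is clear, so I'm handing in.

```bash
python3 -c "
from rig import robot
print(robot.hand_in(),robot.get_obs()['time'])"
```

```text
the job is handed in; nothing more can be done
the job is handed in; nothing more can be done
```

All five parts are in their own nests and I handed the job in at about 31 s of the 128 s. I moved them in the order knob, coupling, gauge, flange, block. Each was gripped upright, and the opening matched its size (27.5, 45.3, 49.6, 63.2 and 55.7 mm).

**Last checks:** in both cameras, the tops lay within about 1 pixel (2–3 mm) of where a seated, centred part should appear. That check can't confirm the 3 mm seating limit exactly, but a part resting on a nest rim would sit 8 mm high and would have shown. All five looked upright, and the arm was clear of everything.

**Disagreements:** the two cameras put the nest centres 2–5 mm apart, mostly sideways, so I used averages. One automatic block measurement failed, because the arm was probably in view. I used corner positions from an earlier picture instead, and the grip width confirmed them. `hand_in()` gave no verdict.

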